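# Push the loaf tin into its corner of the display rail

### The arm

A 6-joint arm with a two-finger parallel gripper is mounted at the origin on the work surface. World frame = base frame: x ahead of the robot, y to its left, z up, the work surface at z = 0. Lengths are in m, angles in rad, forces in N, time in s.
With the tool pointing down it reaches from about 0.325 to 0.775 m from the base axis. Payload 5.5 kg.
Tool frame: the origin (TCP) lies on the centre line of the jaws, within the pads' length; the fingertips stand 22 mm ahead of it and the grasp point (between the pads) lies 3 mm ahead of it (r.tips_ahead is the distance from the TCP to the fingertips, in m); z points along the fingers, y is the line along which they close (so a half turn about z gives the same grasp; the last joint's range is limited). The gripper opens to 88 mm and grips with 3 to 60 N. Pads are 20 mm wide; open, the fingers measure 115 mm over their backs; the gripper's body (75 mm by 178 mm) begins 61 mm behind the grasp point.
Start: joints at [1.066, 0.091, 1.231, -0, 1.82, -0.057], TCP at [0.26, 0.541, 0.245] pointing down, gripper open.
Joint ranges: [-2.87, 2.87], [-0.86, 2.18], [0.17, 2.46], [-1.51, 4.65], [0.06, 2.69], [-2.65, 2.65]. Speed limits (rad/s): [2.57, 2.57, 3.01, 3.14, 3.14, 3.14].

### API

Orientations are given as a unit quaternion [w, x, y, z].
In Python, from rig import r, get_image, calibration gives the robot as it stands.
- The arm moves only by the tool arm_command, never from a script. Its arguments are lists of equal length, an entry for each row: "dp": the shift along the tool's x, y, z in mm, a list of three; "roll": the turn about the tool's z in degrees; "hand": the opening, from -1 (shut) to 1 (fully open). A call has 1 to 12 rows; each row shifts and turns the commanded pose from where the row before left it, along the tool's axes as they then stand; what a row does not reach is not made up. A row lasts 1/8 s, in which the tool goes at most 62.5 mm and 10.7 degrees, less where a joint would pass 70% of its speed; a pose out of reach is approached as far as the arm can. A call with a gripper value outside its range is refused whole. The fingers move at their own pace and stop on an object; "newtons" is the grip in N (left out, the last holds). Time passes only in rows, so rows that do not move let the fingers close. It gives the time, the measured TCP pose, the force, the opening and the grip force at its end, in the units of the state.
- r.read_state(): the state, without advancing time (a new reading comes with each control period).
- get_image(name): name is "scene" or "top" or "wrist"; returns the picture (480x640x3 uint8, red, green, blue); there is no depth.
- calibration(name): a dict with "vertical_fov" (degrees; the focal length in pixels is half the picture's height over the tangent of half this angle, whatever the lens; pixels are square), "cx", "cy" (the principal point, pixels), "T" (4x4, takes a point from camera to world coordinates); the wrist camera has in their place "mount" (4x4, takes a point from camera to tool coordinates, whose origin is the TCP and whose axes are the flange's). Camera axes: x right, y up, looking along -z (the intrinsics and any distortion apply to the point x, -y, -z); pixel columns grow to the right and rows downward; lengths in m; the calibration is good to about 2 mm. The wrist camera is an equidistant fisheye: a pixel r from the principal point sees the ray r / f radians off the axis. A picture is of the moment at which its call begins: read the wrist's pose just before it. calibration takes no time and is no camera call.
- r.job_done(): hands the job in; it is judged then, once.
The state is a dict: "clock": time; "joint_positions": joint angles; "qd": joint speeds; "tau": joint torques, N m; "position": TCP position; "tcp_rot": TCP orientation; "force": force on the tool from outside, world axes, zero at the start; "torque": the same for the moment, N m; "grip_width": finger opening in m; "grasp_force": force on a finger pad.
Only numpy, scipy, OpenCV 4.12 (cv2) and the standard library are available. Lean on these libraries where they do the work, as an engineer would, in place of code of your own. Each camera call takes 0.05 s, during which the arm holds its last target. There are 200 camera calls.

### The job

Push the rectangular loaf tin along the bakery counter into the corner of the display rail, so that one long side lies flat against the rail and one short end is flat against the end stop, on the inside of the corner. Only push it gently with the fingers: do not grip, lift or tip it, and leave the jar, the bun, the tongs and the round loaf where they are. Leave the tin there and take the hand away.

Things in the scene. Friction and masses are not known exactly. Their poses are not given: they have to be found in the camera images.
- tin: Dark steel loaf tin with a loaf in it, loose on the counter, 0.5 to 1 kg, pushed along by up to 12 N. Straight sides 115 mm (its x) by 160 mm (its y), walls 55 mm high; the loaf's domes rise to 76 mm in the middle and do not overhang. Too wide to grip. Origin at the centre of its underside, z up. Starts clear of the rail, turned up to 0.35 rad from it; a half turn makes no difference.
- rail: Plain aluminium display rail fixed to the counter: a straight upright strip 540 mm long (its y), 12 mm thick (its x), 35 mm high. Origin at the middle of its length and thickness, at counter height. Its front face, towards the robot and the tin, is at x = -6 mm in its frame.
- stop: Plain aluminium end stop, fixed: an upright strip 120 mm long (its x), 12 mm thick (its y), 35 mm high, square to the rail, from the rail's front face towards the robot, 240 mm left or right (varies) of the rail's middle. Origin at the middle of its length and thickness, at counter height; axes as the rail's. Its inner face, towards the rail's middle, is 6 mm from its origin.
- jar: Small amber jar with a steel lid, diameter 70 mm, 85 mm high, loose, in front of the rail near the end without the stop: 240 mm from the rail's middle along the rail and its axis 66 mm in front of the rail's centre line. Origin at the centre of its underside. To be left alone.
- bun: Round bread bun, diameter 90 mm, 44 mm high, loose on the counter near the robot, off to one side. Origin at the centre of its underside. To be left alone.
- tongs: Steel serving tongs with red grips lying on the counter near the robot, off to the other side; 220 mm long (its x, jaws to +x), 70 mm wide, 14 mm high. Origin at the middle of their length, at counter height. To be left alone.
- cob: Round loaf on a round tin standing loose behind the rail (on the side away from the robot), diameter 140 mm, 74 mm high. Origin at the centre of its underside. To be left alone.
Mind the look-alikes: they are no part of the job. What is shaped like the tin but red is not meant. There is more than one size of the stop; the job needs the smaller.

How it is judged:
By the outcome, as a careful person would: the job done as asked, in the order asked, and still so for the second after the job is handed in, with the robot touching nothing.
It also fails if it takes over 42 s, if anything falls off the work surface, if the arm or the gripper's body presses on something with over 40 N, if the wrist force passes 120 N, or if a joint passes its speed limit or range.

## Working session

There is one attempt and no reset: what is moved stays moved. The work goes in short steps, Python scripts to look and compute and a tool call to move; the robot and the scene stay as the last step left them, time stands still between calls to the robot, and variables do not carry over. Pictures are saved under pics/ and viewed, at most 10 in all, crops included, and the job is handed in when it is done.

Besides the shell and the picture viewer there is one more tool, called after "Call:" as name(argument=value, ...), one argument or row to a line, values as JSON. arm_command: Moves the arm, as the interface text tells. Its arguments: {"type":"object","properties":{"dp":{"type":"array","items":{"type":"array","items":{"type":"number"}}},"roll":{"type":"array","items":{"type":"number"}},"hand":{"type":"array","items":{"type":"number"}},"newtons":{"type":"number"}},"required":["dp","roll","hand"]}

```bash
mkdir -p pics; ls
python3 - <<'E'
from rig import r,get_image,calibration
import cv2
for n in("top","scene"):
    cv2.imwrite(f"pics/{n}0.png",get_image(n)[:,:,::-1]); print(n,calibration(n))
print(calibration("wrist"))
s=r.read_state();print(s["clock"],s["position"],s["tcp_rot"],s["force"])
E
```

```text
pics
top {'vertical_fov': 57.539828958686016, 'cx': 312.79837439163055, 'cy': 246.8935905569489, 'T': array([[-0.02002085,  0.9895581 , -0.14273732,  0.43430975],
       [-0.9996284 , -0.02245401, -0.01545592, -0.00247441],
       [-0.01849956,  0.14237483,  0.98963992,  1.05940104],
       [ 0.        ,  0.        ,  0.        ,  1.        ]])}
scene {'vertical_fov': 43.77792439304906, 'cx': 322.68032266486904, 'cy': 242.2691777505256, 'T': array([[-0.42578102, -0.49369459,  0.75827183,  1.55583762],
       [ 0.90480411, -0.23817184,  0.3529925 ,  0.45696959],
       [ 0.00632851,  0.83638498,  0.54810594,  0.77286482],
       [ 0.        ,  0.        ,  0.        ,  1.        ]])}
{'vertical_fov': 65.70646984690485, 'cx': 315.8540574214599, 'cy': 241.30721782756697, 'mount': array([[ 1.09344454e-03,  9.56283136e-01,  2.92440366e-01,
         8.07992849e-02],
       [ 9.99998491e-01, -6.50817130e-04, -1.61084960e-03,
         2.66655657e-04],
       [-1.35010311e-03,  2.92441686e-01, -9.56282405e-01,
        -1.39541778e-01],
       [ 0.00000000e+00,  0.00000000e+00,  0.00000000e+00,
         1.00000000e+00]])}
0.1 [0.25971168 0.54063335 0.24364063] [-2.09189508e-04  2.22063438e-01  9.75031844e-01 -8.30523683e-04] [-0.26043543  0.42764266  0.82781608]
```

View pics/top0.png

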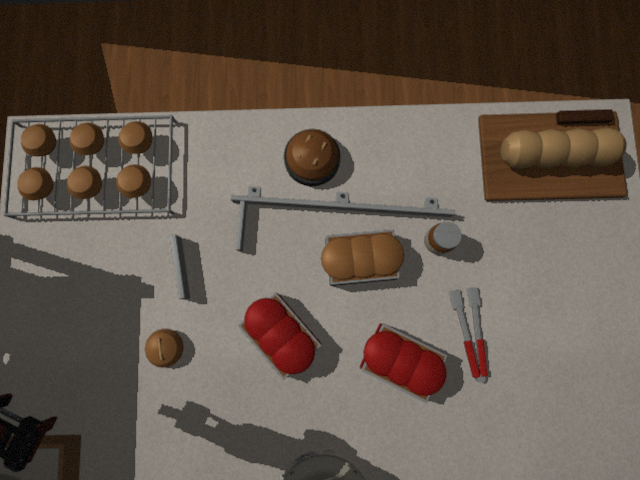

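View pics/scene0.png

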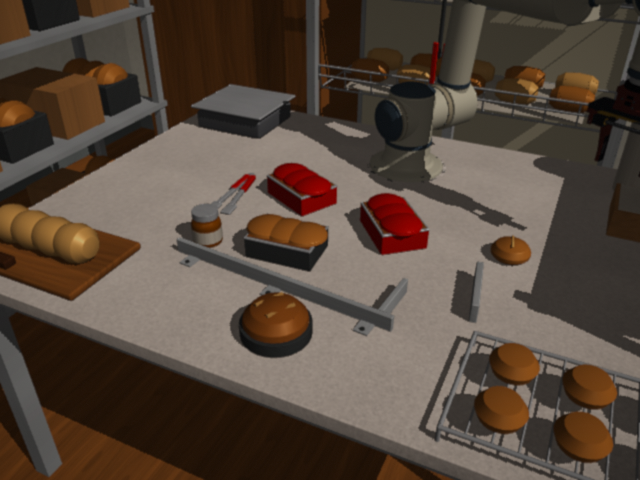

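The top view shows the target tin at about (363,257), with the small stop attached to the rail's left end at (240,225). The longer strip at (180,268) and the red tins at (280,335) and (405,360) are decoys. The jar is at (443,237). The scene view agrees with this. Next I'll take an enlarged crop for exact edges.

```bash
python3 - <<'E'
import cv2
im=cv2.imread("pics/top0.png")[180:310,225:475]
cv2.imwrite("pics/crop0.png",cv2.resize(im,None,fx=3.2,fy=3.2,interpolation=cv2.INTER_CUBIC))
E
cat > h.py <<'E'
import numpy as np
from rig import r,get_image,calibration
def ray(n,u,v,z):
    c=calibration(n);f=240/np.tan(np.radians(c["vertical_fov"])/2);T=np.array(c["T"])
    d=T[:3,:3]@np.array([(u-c["cx"])/f,-(v-c["cy"])/f,-1]);o=T[:3,3]
    return np.round((o+d*(z-o[2])/d[2])[:2]*1000,1)
E
```

```text
(no output)
```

View pics/crop0.png

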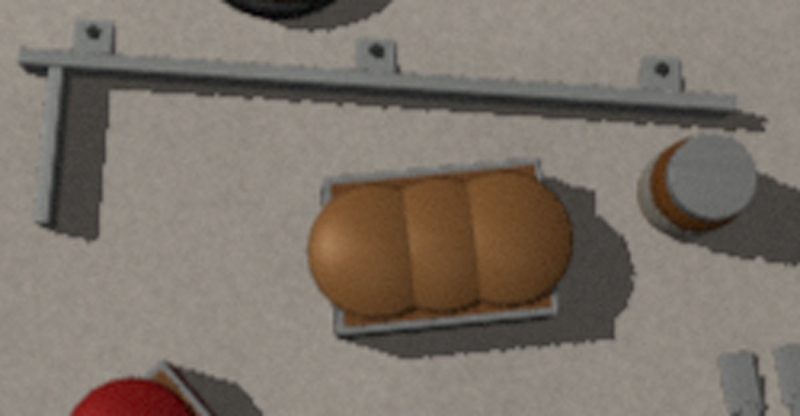

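The crop shows:
- Tin rim corners at about (325,183), (539,161), (553,310) and (340,334).
- Rail's rear top edge from (22,48) to (735,97).
- Stop's top from (55,70) to (44,223).

Run:
```python
from h import *
P=lambda u,v,z:ray("top",225+u/3.2,180+v/3.2,z)
t=np.array([P(325,183,.055),P(539,161,.055),P(553,310,.055),P(340,334,.055)]);print(t,t.mean(0))
L=lambda a,b:np.linalg.norm(a-b)
print([L(t[i],t[(i+1)%4]) for i in range(4)])
print("yaw tin",[np.degrees(np.arctan2(*(a-b))) for a,b in((t[0],t[1]),(t[3],t[2]))])
a,b=P(22,48,.035),P(735,97,.035);print("rail rear",a,b,L(a,b),np.degrees(np.arctan2(*(a-b))))
for s in((62,70),(52,225),(48,70),(38,222)):print("stop",P(*s,.035))
print("jar lid",P(711,178,.085))
print("redTL",ray("top",278,296,.055),ray("top",320,345,.055),ray("top",380,325,.055))
print(r.read_state()["tcp_rot"])
```

```text
[[ 601.3  -19.3]
 [ 613.9 -175.2]
 [ 505.4 -180.1]
 [ 491.4  -27.3]] [ 553.    -100.475]
[np.float64(156.40834376720443), np.float64(108.61058880238151), np.float64(153.44002085505593), np.float64(110.19078908874368)]
yaw tin [np.float64(-4.62066112116256), np.float64(-5.234997071486291)]
rail rear [713.2 206.6] [ 662.4 -326.2] 535.2162927265948 5.446421712075875
stop [695.4 176.3]
stop [577.7 183.4]
stop [695.7 186.9]
stop [580.2 193.9]
jar lid [ 593.6 -289.8]
redTL [467.5  95.1] [356.    1.5] [ 397.6 -134.9]
[-2.09189508e-04  2.22063438e-01  9.75031844e-01 -8.30523683e-04]
```

Call:
arm_command(
  dp=[
    [0,0,0],
    [0,0,0],
    [-16,-38,0],
    [-16,-38,0],
    [-16,-38,0],
    [-16,-38,0],
    [-16,-38,0],
    [-16,-38,0],
    [-16,-38,0],
    [-16,-38,0],
    [-16,-38,0],
    [-16,-38,0],
  ],
  roll=[-10,-10,0,0,0,0,0,0,0,0,0,0],
  hand=[1,1,1,1,1,1,1,1,1,1,1,1],
)

```text
clock: 1.6
position: [0.3816, 0.1456, 0.2443]
tcp_rot: [-0.0, 0.049, 0.999, -0.0]
force: [0.4, -0.1, 1.3]
grip_width: 0.0879
grasp_force: 0.0
```

```bash
cat >> h.py <<'E'
a=np.radians(5.45);U=np.array([np.sin(a),np.cos(a)]);N=np.array([np.cos(a),-np.sin(a)])
def st():
    s=r.read_state();p=np.array(s["position"])*1000;w,x,y,z=s["tcp_rot"]
    hy=np.degrees(np.arctan2(1-2*(x*x+z*z),2*(x*y-w*z)))
    F=np.array(s["force"])
    print("t",round(s["clock"],2),"n %.1f s %.1f z %.1f"%(N@p[:2],U@p[:2],p[2]),"heading_y %.2f"%hy,"F n,s,z",np.round([N@F[:2],U@F[:2],F[2]],1),"j",np.round(s["joint_positions"],2))
E
python3 -c "from h import *;st()"
```

```text
t 1.6 n 366.1 s 181.2 z 244.3 heading_y 84.35 F n,s,z [ 0.5 -0.1  1.3] j [ 0.28 -0.43  1.69 -0.    1.88 -1.19]
```

Call:
arm_command(
  dp=[
    [-15,-38,0],
    [-15,-38,0],
    [-15,-38,0],
    [-15,-38,0],
    [-15,-38,0],
    [-15,-38,0],
    [0,0,35],
    [0,0,35],
    [0,0,35],
    [0,0,35],
    [0,0,32],
    [0,0,30],
  ],
  roll=[0,0,0,0,0,0,0,0,0,0,0,0],
  hand=[1,1,1,1,1,1,1,1,1,1,1,1],
)

```text
clock: 3.1
position: [0.4481, -0.0887, 0.041]
tcp_rot: [-0.001, 0.049, 0.999, 0.0]
force: [0.0, 0.6, -0.5]
grip_width: 0.0875
grasp_force: 0.0
```

```bash
python3 -c "from h import *;st()"
```

```text
t 3.1 n 454.5 s -45.7 z 41.0 heading_y 84.34 F n,s,z [-0.   0.6 -0.5] j [-0.27 -0.25  1.91  0.    1.48 -1.74]
```

Call:
arm_command(
  dp=[
    [-8,0,0],
    [-8,0,0],
    [-8,0,0],
    [-8,0,0],
    [-8,0,0],
    [-8,0,0],
    [-8,0,0],
    [-8,0,0],
    [-8,0,0],
    [-8,0,0],
    [-6,0,0],
    [-4,0,0],
  ],
  roll=[0,0,0,0,0,0,0,0,0,0,0,0],
  hand=[1,1,1,1,1,1,1,1,1,1,1,1],
)

```text
clock: 4.6
position: [0.538, -0.0978, 0.0432]
tcp_rot: [-0.001, 0.049, 0.999, -0.0]
force: [-7.2, -0.1, 3.7]
grip_width: 0.0877
grasp_force: 3.4
```

Run:
```python
from h import *
import cv2
st()
im=get_image("top")[180:330,210:460]
cv2.imwrite("pics/c1.png",cv2.resize(im[:,:,::-1],None,fx=3.2,fy=3.2,interpolation=cv2.INTER_CUBIC))
```

```text
t 4.6 n 544.8 s -46.2 z 43.2 heading_y 84.33 F n,s,z [-7.2 -0.8  3.7] j [-0.24  0.01  1.68 -0.    1.46 -1.71]
```

View pics/c1.png

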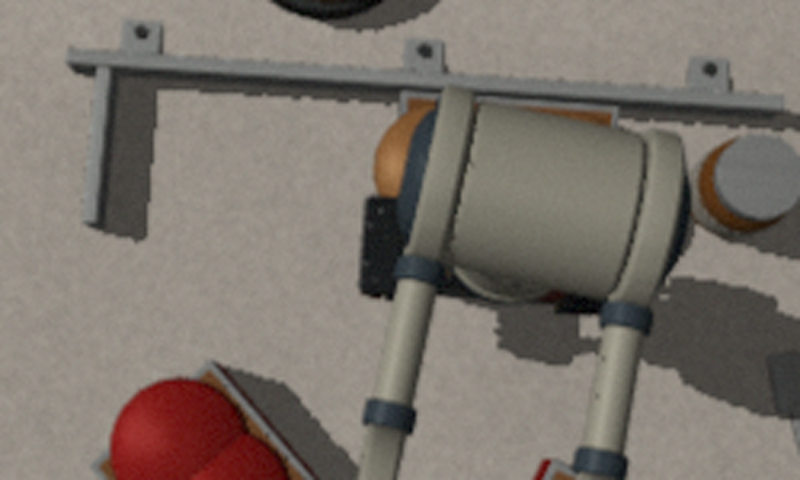

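Tin is now parallel to the rail, about 9 mm off it. Its rear rim corners are at crop (402,95) and (617,108). Next I'll move to its right end.

Call:
arm_command(
  dp=[
    [8,0,0],
    [12,0,0],
    [0,0,-30],
    [0,0,-40],
    [0,0,-40],
    [0,0,0],
    [0,0,0],
    [0,0,0],
    [0,0,0],
    [0,0,0],
    [0,0,0],
    [0,0,0],
  ],
  roll=[0,0,0,0,0,10,10,10,10,10,10,10],
  hand=[1,1,1,1,1,0.36,0.36,0.36,0.36,0.36,0.36,0.36],
)

```text
clock: 6.15
position: [0.5177, -0.0957, 0.1528]
tcp_rot: [0.0, 0.616, 0.788, 0.0]
force: [-0.1, -0.1, -0.1]
grip_width: 0.06
grasp_force: 0.0
```

Call:
arm_command(
  dp=[
    [0,0,0],
    [0,0,0],
    [-27,22,0],
    [-27,22,0],
    [-27,22,0],
    [-27,22,0],
    [0,0,0],
  ],
  roll=[10,9.8,0,0,0,0,0],
  hand=[0.36,0.36,0.36,0.36,0.36,0.36,0.36],
)

```text
clock: 7.02
position: [0.5954, -0.2131, 0.1519]
tcp_rot: [-0.0, 0.741, 0.672, -0.0]
force: [0.6, -0.0, 0.1]
grip_width: 0.0598
grasp_force: 0.0
```

Run:
```python
from h import *
st();print(r.read_state()["grip_width"])
for uv in((402,95),(617,108)):
    p=ray("top",210+uv[0]/3.2,180+uv[1]/3.2,.055);print("tin n,s",N@p,U@p)
```

```text
t 7.03 n 613.0 s -155.6 z 151.9 heading_y -5.58 F n,s,z [0.6 0.  0.1] j [-0.4   0.18  1.3  -0.    1.66 -0.3 ]
0.05981889566044995
tin n,s 667.1964489241506 21.264490189128434
tin n,s 668.6308852254672 -135.90978376337776
```

Call:
arm_command(
  dp=[
    [-9,0,0],
    [0,0,25],
    [0,0,30],
    [0,0,30],
    [0,0,24],
    [0,0,0],
    [5,0,0],
    [8,0,0],
    [8,0,0],
    [8,0,0],
    [8,0,0],
    [8,0,0],
  ],
  roll=[0,0,0,0,0,0,0,0,0,0,0,0],
  hand=[0.36,0.36,0.36,0.36,0.36,0.36,0.36,0.36,0.36,0.36,0.36,0.36],
)

```text
clock: 8.52
position: [0.5998, -0.1771, 0.0457]
tcp_rot: [0.002, 0.74, 0.672, -0.0]
force: [-0.8, -6.4, 2.2]
grip_width: 0.0592
grasp_force: 3.1
```

```bash
python3 -c "from h import *;st()"
```

```text
t 8.53 n 613.9 s -119.3 z 45.7 heading_y -5.50 F n,s,z [-0.1 -6.4  2.2] j [-0.34  0.21  1.46 -0.    1.47 -0.24]
```

Call:
arm_command(
  dp=[
    [9,0,0],
    [9,0,0],
    [9,0,0],
    [9,0,0],
    [9,0,0],
    [9,0,0],
    [9,0,0],
    [9,0,0],
    [9,0,0],
    [9,0,0],
    [9,0,0],
    [9,0,0],
  ],
  roll=[0,0,0,0,0,0,0,0,0,0,0,0],
  hand=[0.36,0.36,0.36,0.36,0.36,0.36,0.36,0.36,0.36,0.36,0.36,0.36],
)

```text
clock: 10.02
position: [0.6101, -0.0695, 0.0457]
tcp_rot: [0.002, 0.74, 0.672, -0.0]
force: [-1.0, -6.4, 3.1]
grip_width: 0.06
grasp_force: 3.3
```

```bash
python3 -c "from h import *;st()"
```

```text
t 10.03 n 614.0 s -11.2 z 45.7 heading_y -5.50 F n,s,z [-0.4 -6.5  3.1] j [-0.17  0.18  1.49 -0.    1.47 -0.07]
```

Next I'll push to s≈60, leaving a gap of about 10 mm to the stop, then look.

Call:
arm_command(
  dp=[
    [9,0,0],
    [9,0,0],
    [9,0,0],
    [9,0,0],
    [9,0,0],
    [9,0,0],
    [8,0,0],
    [6,0,0],
    [3,0,0],
  ],
  roll=[0,0,0,0,0,0,0,0,0],
  hand=[0.36,0.36,0.36,0.36,0.36,0.36,0.36,0.36,0.36],
)

```text
clock: 11.15
position: [0.6169, 0.0013, 0.0457]
tcp_rot: [0.002, 0.74, 0.672, -0.0]
force: [-0.6, -5.8, 3.4]
grip_width: 0.0598
grasp_force: 3.4
```

Run:
```python
from h import *
import cv2
st()
im=get_image("top")[180:330,210:460]
cv2.imwrite("pics/c2.png",cv2.resize(im[:,:,::-1],None,fx=3.2,fy=3.2,interpolation=cv2.INTER_CUBIC))
```

```text
t 11.15 n 614.0 s 59.9 z 45.7 heading_y -5.48 F n,s,z [-0.  -5.9  3.4] j [-0.05  0.18  1.48 -0.    1.47  0.04]
```

View pics/c2.png

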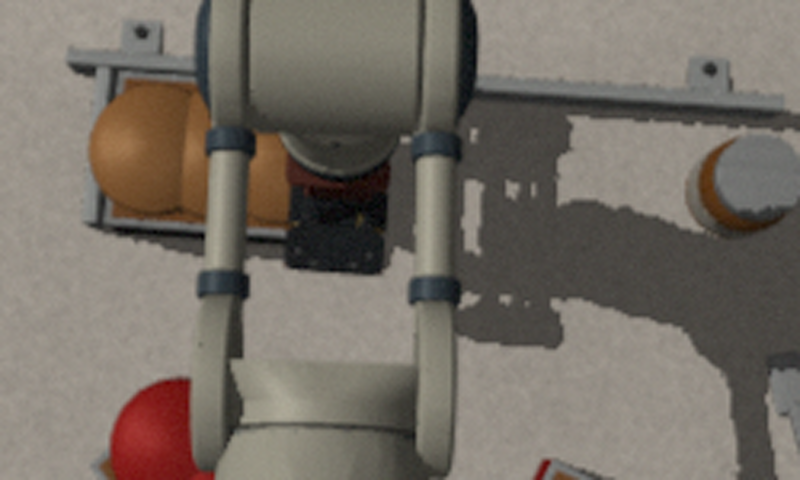

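The tin is square to the rail and close to the stop, with its rim's left end at crop (105,80)–(100,225). I'll creep to the stop and watch the force.

Call:
arm_command(
  dp=[
    [3,0,0],
    [2,0,0],
    [2,0,0],
    [1,0,0],
  ],
  roll=[0,0,0,0],
  hand=[0.36,0.36,0.36,0.36],
)

```text
clock: 11.7
position: [0.6176, 0.009, 0.0457]
tcp_rot: [0.002, 0.74, 0.672, -0.0]
force: [-0.4, -7.1, 3.8]
grip_width: 0.0594
grasp_force: 3.4
```

Call:
arm_command(
  dp=[
    [1,0,0],
    [0,0,0],
  ],
  roll=[0,0],
  hand=[0.36,0.36],
)

```text
clock: 11.95
position: [0.6177, 0.0097, 0.0457]
tcp_rot: [0.002, 0.74, 0.672, -0.0]
force: [-1.2, -7.4, 3.5]
grip_width: 0.0598
grasp_force: 3.8
```

Call:
arm_command(
  dp=[
    [1,0,0],
    [0,0,0],
  ],
  roll=[0,0],
  hand=[0.36,0.36],
)

```text
clock: 12.2
position: [0.6177, 0.0097, 0.0457]
tcp_rot: [0.003, 0.74, 0.672, -0.001]
force: [-0.5, -10.8, 4.6]
grip_width: 0.0596
grasp_force: 5.3
```

Call:
arm_command(
  dp=[
    [-8,0,0],
    [-12,0,0],
    [0,0,-30],
    [0,0,-40],
    [0,0,-40],
    [0,0,0],
    [0,0,0],
    [0,0,0],
    [0,0,0],
    [0,0,0],
    [0,0,0],
    [0,0,0],
  ],
  roll=[0,0,0,0,0,-10,-10,-10,-10,-10,-10,-10],
  hand=[0.36,0.36,0.36,0.36,0.36,1,1,1,1,1,1,1],
)

```text
clock: 13.7
position: [0.615, -0.0076, 0.1535]
tcp_rot: [-0.0, 0.217, 0.976, 0.0]
force: [0.2, -0.5, -0.2]
grip_width: 0.0878
grasp_force: 0.0
```

Call:
arm_command(
  dp=[
    [0,0,0],
    [0,0,0],
    [21,28,0],
    [21,28,0],
    [21,28,0],
    [21,28,0],
    [0,0,0],
  ],
  roll=[-10,-10,0,0,0,0,0],
  hand=[1,1,1,1,1,1,1],
)

```text
clock: 14.58
position: [0.5413, 0.1135, 0.1538]
tcp_rot: [0.0, 0.046, 0.999, 0.0]
force: [0.3, 0.0, -0.3]
grip_width: 0.0877
grasp_force: 0.0
```

```bash
python3 -c "from h import *;st()"
```

```text
t 14.57 n 528.0 s 164.4 z 153.8 heading_y 84.72 F n,s,z [ 0.3  0.  -0.3] j [ 0.14 -0.03  1.52  0.    1.66 -1.33]
```

Call:
arm_command(
  dp=[
    [0,-6,0],
    [0,0,25],
    [0,0,30],
    [0,0,30],
    [0,0,25],
    [0,0,0],
    [-5,0,0],
    [-6,0,0],
    [-5,0,0],
    [-4,0,0],
    [-2,0,0],
    [-1,0,0],
  ],
  roll=[0,0,0,0,0,0,0,0,0,0,0,0],
  hand=[1,1,1,1,1,1,1,1,1,1,1,1],
)

```text
clock: 16.08
position: [0.5634, 0.104, 0.0448]
tcp_rot: [-0.002, 0.047, 0.999, -0.0]
force: [-10.3, -0.1, 7.4]
grip_width: 0.0878
grasp_force: 5.0
```

Call:
arm_command(
  dp=[
    [-1,0,0],
    [-1,0,0],
    [0,0,0],
  ],
  roll=[0,0,0],
  hand=[1,1,1],
)

```text
clock: 16.45
position: [0.5653, 0.1038, 0.0448]
tcp_rot: [-0.002, 0.047, 0.999, -0.0]
force: [-10.7, -0.4, 7.4]
grip_width: 0.0878
grasp_force: 5.0
```

```bash
python3 -c "from h import *;st()"
```

```text
t 16.45 n 552.8 s 157.0 z 44.8 heading_y 84.58 F n,s,z [-10.6  -1.4   7.4] j [ 0.12  0.08  1.6   0.    1.47 -1.35]
```

Call:
arm_command(
  dp=[
    [-1,0,0],
    [0,0,0],
  ],
  roll=[0,0],
  hand=[1,1],
)

```text
clock: 16.7
position: [0.5653, 0.1038, 0.0448]
tcp_rot: [-0.003, 0.047, 0.999, -0.0]
force: [-14.9, -0.9, 9.8]
grip_width: 0.0877
grasp_force: 7.3
```

Call:
arm_command(
  dp=[
    [-1,0,0],
    [0,0,0],
  ],
  roll=[0,0],
  hand=[1,1],
)

```text
clock: 16.95
position: [0.5654, 0.1038, 0.0448]
tcp_rot: [-0.004, 0.047, 0.999, -0.0]
force: [-19.2, -1.6, 12.8]
grip_width: 0.0876
grasp_force: 9.5
```

```bash
python3 -c "from h import *;st()"
```

```text
t 16.95 n 552.9 s 157.0 z 44.8 heading_y 84.59 F n,s,z [-19.   -3.4  12.8] j [ 0.12  0.08  1.59  0.    1.47 -1.35]
```

Call:
arm_command(
  dp=[
    [4,0,0],
    [8,0,0],
    [12,0,0],
    [0,0,-30],
    [0,0,-40],
    [0,0,-40],
    [0,0,0],
    [0,0,0],
    [0,0,0],
    [0,0,0],
    [0,0,0],
    [0,0,0],
  ],
  roll=[0,0,0,0,0,0,10,10,10,10,10,10],
  hand=[1,1,1,1,1,1,0.36,0.36,0.36,0.36,0.36,0.36],
)

```text
clock: 18.45
position: [0.5441, 0.1057, 0.1536]
tcp_rot: [0.0, 0.543, 0.84, -0.0]
force: [0.8, -0.5, 0.9]
grip_width: 0.0596
grasp_force: 0.0
```

Call:
arm_command(
  dp=[
    [0,0,0],
    [0,0,0],
    [0,0,0],
    [-29,21,0],
    [-29,21,0],
    [-29,21,0],
    [-29,21,0],
    [0,0,0],
  ],
  roll=[10,10,10,0,0,0,0,0],
  hand=[0.36,0.36,0.36,0.36,0.36,0.36,0.36,0.36],
)

```text
clock: 19.45
position: [0.6172, -0.0196, 0.1531]
tcp_rot: [-0.0, 0.741, 0.672, -0.0]
force: [0.3, 0.4, -0.3]
grip_width: 0.0596
grasp_force: 0.0
```

```bash
python3 -c "from h import *;st()"
```

```text
t 19.45 n 616.3 s 39.1 z 153.1 heading_y -5.62 F n,s,z [ 0.2  0.5 -0.3] j [-0.09  0.14  1.34 -0.    1.66  0.01]
```

Call:
arm_command(
  dp=[
    [0,3,0],
    [0,0,25],
    [0,0,30],
    [0,0,30],
    [0,0,25],
    [0,0,0],
    [7,0,0],
    [7,0,0],
    [6,0,0],
    [4,0,0],
    [3,0,0],
    [1,0,0],
  ],
  roll=[0,0,0,0,0,0,0,0,0,0,0,0],
  hand=[0.36,0.36,0.36,0.36,0.36,0.36,0.36,0.36,0.36,0.36,0.36,0.36],
)

```text
clock: 20.95
position: [0.6228, 0.0092, 0.0438]
tcp_rot: [0.0, 0.74, 0.673, -0.001]
force: [-0.1, -3.6, 0.5]
grip_width: 0.0597
grasp_force: 2.0
```

Call:
arm_command(
  dp=[
    [1,0,0],
    [1,0,0],
    [0,0,0],
  ],
  roll=[0,0,0],
  hand=[0.36,0.36,0.36],
)

```text
clock: 21.32
position: [0.6228, 0.0093, 0.0438]
tcp_rot: [0.001, 0.74, 0.672, -0.002]
force: [-2.1, -7.6, 1.8]
grip_width: 0.0595
grasp_force: 4.3
```

```bash
python3 -c "from h import *;st()"
```

```text
t 21.32 n 619.1 s 68.4 z 43.8 heading_y -5.53 F n,s,z [-1.3 -7.8  1.8] j [-0.04  0.2   1.46 -0.    1.47  0.06]
```

Call:
arm_command(
  dp=[
    [1,0,0],
    [1,0,0],
    [0,0,0],
    [-4,0,0],
    [-8,0,0],
    [-14,0,0],
    [0,0,-30],
    [0,0,-45],
    [0,0,-50],
    [-20,-40,-10],
    [-20,-40,0],
    [-20,-40,0],
  ],
  roll=[0,0,0,0,0,0,0,0,0,0,0,0],
  hand=[0.36,0.36,0.36,0.36,0.36,0.36,0.36,0.36,0.36,0.36,0.36,0.36],
)

```text
clock: 22.82
position: [0.4944, -0.0612, 0.1788]
tcp_rot: [0.0, 0.74, 0.673, 0.0]
force: [-0.9, -0.3, 0.6]
grip_width: 0.0595
grasp_force: 0.0
```

Call:
arm_command(
  dp=[
    [-30,-30,0],
    [-30,-30,0],
    [-30,0,0],
    [-30,0,0],
    [0,0,0],
  ],
  roll=[0,0,0,0,0],
  hand=[0.36,0.36,0.36,0.36,0.36],
)

```text
clock: 23.45
position: [0.4239, -0.1757, 0.1786]
tcp_rot: [0.0, 0.741, 0.672, -0.0]
force: [-0.3, -0.0, -0.3]
grip_width: 0.06
grasp_force: 0.0
```

Run:
```python
from h import *
import cv2
st()
im=get_image("top")[150:420,130:490]
cv2.imwrite("pics/c3.png",cv2.resize(im[:,:,::-1],None,fx=2.2,fy=2.2,interpolation=cv2.INTER_CUBIC))
im=get_image("scene")[200:400,180:440]
cv2.imwrite("pics/c4.png",cv2.resize(im[:,:,::-1],None,fx=3,fy=3,interpolation=cv2.INTER_CUBIC))
```

```text
t 23.45 n 438.6 s -134.6 z 178.6 heading_y -5.63 F n,s,z [-0.3 -0.  -0.3] j [-0.47 -0.3   1.71 -0.    1.73 -0.37]
```

View pics/c3.png

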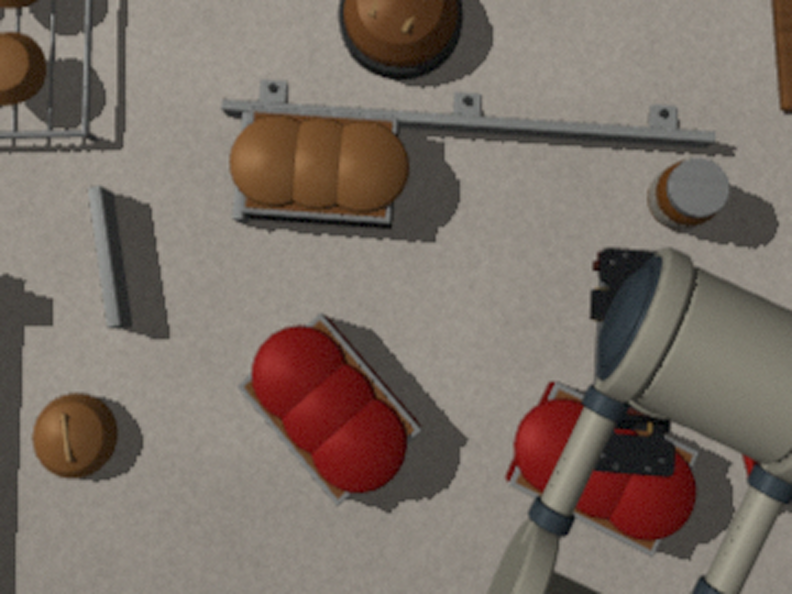

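View pics/c4.png

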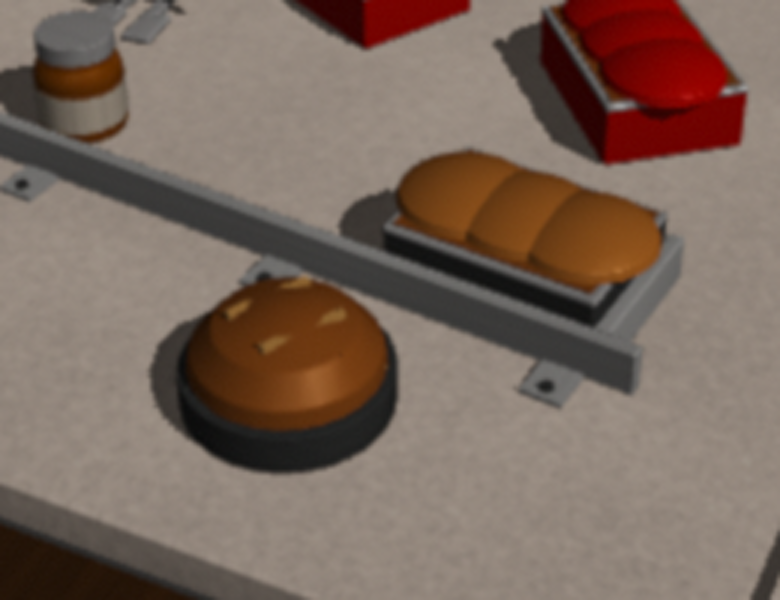

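The tin sits flush in the corner: its long rim lies along the rail at crop (250,115)–(395,125) and its short end is on the stop at (240,215). The other items haven't moved, and the hand is clear.

```bash
python3 -c "from rig import r;print(r.job_done())"
```

```text
the job is handed in; nothing more can be done
None
```

The loaf tin is in the corner, long side against the rail and short end against the smaller stop. Contact forces and the final pictures agree, the hand is clear, and I handed the job in at about 23.5 s.

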